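Load-check an extension spring on the bench spring tester and hold it at the test length

TASK

Check the spring on the bench spring tester. First turn the knob on top of the dial gauge anticlockwise until the red peak hand left by the last test is back at its zero stop; then grip the black cross handle and draw the slide out, without running past, until the red index line of the slide stands level with the black line on the yellow rider, the test length. Hold the spring steady at that mark for three seconds and finish with the gripper still holding the handle there, and do not shove the timer, the tin or the open bottle aside.

Things in the scene. Friction and masses are not known exactly. Their poses are not given: they have to be found in the camera images.
- spring_tester: Fixed bench instrument, grey base 370 x 130 mm. Origin: on the bench under mid-base; x runs from pull handle to dial gauge, z up, +y to the side with the rule (robot's side). Gauge face up, 98 mm across, centre at x = +130 mm, at most 60 mm high. Spring along y = 0, 42 mm high. Blue slide carriage 60 x 74 mm, top 50 mm high; end block at x = -173 mm, 46 mm high
- pull_handle: Black cross handle (T handle) on the blue slide: a round bar 15 mm thick, 76 mm long, along the instrument's y axis, 88 mm above the bench on an 11 mm stem; 38 mm free down to the carriage. Origin: middle of the bar; axes as spring_tester. Pulled along the instrument's -x axis, away from the gauge
- slide_travel (a joint): How far the slide is pulled out, m: 0 at rest against its home stop, at most 0.073. Its spring pulls it home with about 2 N at rest and 180 N/m more as it comes out (about 8 to 13 N at the mark); let go, it flies home
- index_line (a point): Outer end of the red index line on the white plate at the slide's +y side, 47 mm above the bench; moves with the slide, level with the middle of the handle bar; axes as spring_tester
- mark_rider: Yellow rider, 13 mm long, clamped fixed on the rule beside the slide, 30 to 58 mm from the slide's index line at rest in the direction of pulling; top 47 mm high, lower than the handle bar. Origin: inner face of the rider; axes as spring_tester
- mark_line (a point): Inner end of the black line across the top of the yellow rider (the test length), 47 mm above the bench; axes as spring_tester. The slide is at the mark when index_line has the same x as this point along the instrument's x axis
- reset_knob: Round black knurled knob, 24 mm across and 22 mm tall, on the gauge's vertical axis, with a red stripe on top; carries the red peak hand. Origin: centre of its underside, 60 mm above the bench; the window lies 2 mm under it. It turns about the vertical axis with light friction (about 0.03 N m) and stays where it is left
- knob_top (a point): Centre of the knob's top face, 83 mm above the bench
- peak_hand (a joint): Angle of the red peak hand and its knob, rad: 0 at the zero stop, grows clockwise seen from above as the load hand pushes it along; turning the knob anticlockwise brings it back. It starts between 0.9 and 2.3
- load_hand (a joint): Angle of the black load hand, rad, clockwise from above: 0 at rest, 40 rad per metre of slide travel; it pushes the red hand ahead of it and leaves it at the highest reading
- load_tip (a point): On the black load hand near its tip, 38 mm from the knob's axis, under the window; its x axis points out along the hand
- peak_tip (a point): On the red peak hand near its tip, 35 mm from the knob's axis, under the window; its x axis points out along the hand
- timer: Small pale table timer, 58 x 62 x 17 mm, a bystander on the robot's side of the tester. Origin: centre of its underside
- soil_tin: Round whitish tin, 57 mm across and 28 mm tall, a bystander on the far side of the tester. Origin: centre of its underside
- open_bottle: Open white bottle, 43 mm across and 78 mm tall, a bystander on the far side of the tester. Origin: centre of its underside

How it is judged:
On the way, in this order (a step that is already met when the one before it is completed fails the run):
1. the red peak hand is turned back to its zero stop while the slide is at home (value of joint peak_hand below 0.1 rad and value of joint slide_travel below 0.004 m), for 0.2 s.
2. the slide is held at the mark for two seconds (x of index_line in the frame of mark_line between -0.003 and 0.003 m and contact force between the fingers and pull_handle above 4 N), for 2 s.
At the end, for the whole second after the job is handed in: The gripper still holds the cross handle (more than 4 N between fingers and handle), the slide stands still with its index line within 3 mm of the rider's line, and the red peak hand rests against the black load hand (within 0.4 rad) (all of step 2 and velocity of joint slide_travel between -0.005 and 0.005 m/s and value of joint slide_travel above 0.025 m and angle between the x axis of load_tip and the x axis of peak_tip, either way round below 0.4 rad and value of joint peak_hand above 0.9 rad); the arm keeps its last pose, push and grip.
It fails at once if the slide is pulled past the mark by more than 6 mm (x of index_line in the frame of mark_line below -0.006 m).
It fails at once if the timer, the tin or the bottle is moved more than 20 mm, or the bottle tips over (distance of any of timer, soil_tin, open_bottle from where it was at the start of the episode above 0.02 m or angle between open_bottle's own z axis and vertical above 0.5 rad).
It also fails if it takes over 67 s, if anything falls off the work surface, if the arm or the gripper's body presses on something with over 40 N, if the wrist force passes 120 N, or if a joint passes its speed limit or range.

ROBOT

A 6-joint arm with a two-finger parallel gripper is mounted at the origin on a cart in front of the work surface, level with it; the furniture and walls round the work are solid. World frame = base frame: x ahead of the robot, y to its left, z up, the work surface at z = 0. Lengths are in m, angles in rad, forces in N, time in s.
With the tool pointing down it reaches from about 0.375 to 0.9 m from the base axis. Payload 3.1 kg.
Tool frame: the origin (TCP) lies midway between the tips of the shut fingers; the grasp point (between the pads) lies 19 mm behind it; z points along the fingers, y is the direction in which the jaws open and shut (so a half turn about z gives the same grasp; the last joint's range is limited). The gripper opens to 85 mm and grips with 20 to 120 N. Pads are 22 mm wide; open, the fingers measure 114 mm over their backs; the gripper's body (76 mm by 85 mm) begins 54 mm behind the grasp point. The pads swing forward as they close: fully open they stand 13 mm farther back than shut.
Start: joints at [1.032, 0.527, 1.433, -0, 1.181, -0.178], TCP at [0.221, 0.585, 0.191] pointing down, gripper open.
Joint ranges: [-3.08, 3.08], [-0.75, 2.2], [0.22, 2.44], [-1.43, 4.57], [0, 2.65], [-2.85, 2.85]. Speed limits (rad/s): [2.79, 2.79, 3.14, 3.14, 3.14, 3.14].

INTERFACE

Orientations are given as a unit quaternion [w, x, y, z].
In Python, from bench import robot gives the robot as it stands.
- The arm moves only by the tool send_rows, never from a script. Its argument "plan" is text: rows parted by semicolons, each of 6 numbers parted by spaces: the shift along the tool's x, y, z in mm, then the turn, a rotation vector about the tool's x, y, z in degrees. In form: dx dy dz wx wy wz; .... A call has 1 to 12 rows; each row is the pose to reach, as a shift and turn from the pose measured when the call began, along the tool's axes at that moment; what a row does not reach only later rows make up. A row lasts 1/12 s, in which the tool goes at most 41.7 mm and 7.16 degrees, less where a joint would pass 70% of its speed; a pose out of reach is approached as far as the arm can. A call with a gripper value outside its range is refused whole. "hand" is the opening, from -1 (shut) to 1 (fully open), so that 0 is half open, set as the call begins (left out, the last holds). The fingers move at their own pace and stop on an object; the grip force is fixed at half the most. Time passes only in rows, so rows that repeat a pose let the fingers close. It gives the time, the measured TCP pose, the force and the opening at its end, in the units of the state.
- robot.sense(): the state, without advancing time (a new reading comes with each control period).
- robot.read_camera(name): name is "scene" or "top" or "wrist"; returns a dict with "color" (420x560x3 uint8, red, green, blue), "z_map" (420x560 float32, m along the optical axis (not along the pixel's ray), 0 where there is no reading), "fx", "fy", "cx", "cy" (pixels), "R" (3x3) and "t" (3): a world point X has camera coordinates R X + t; the wrist camera has in their place "tool_from_camera" (4x4, takes a point from camera to tool coordinates, whose origin is the TCP and whose axes are the flange's). Camera axes: x right, y down, z forward; pixel columns grow to the right and rows downward; lengths in m; the calibration is good to about 2 mm. A picture is of the moment at which its call begins: read the wrist's pose just before it.
- robot.close_job(): hands the job in, once; it reports no verdict.
The state is a dict: "time_s": time; "joint_pos": joint angles; "joint_vel": joint speeds; "tau": joint torques, N m; "position": TCP position; "tcp_rot": TCP orientation; "ft_force": force on the tool from outside, world axes, zero at the start; "torque": the same for the moment, N m; "opening": finger opening in m.
Only numpy, scipy, OpenCV 4.12 (cv2) and the standard library are available. Lean on these libraries where they do the work, as an engineer would, in place of code of your own. Each camera call takes 0.05 s, during which the arm holds its last target.

## Working session

There is one attempt and no reset: what is moved stays moved. The work goes in short steps, Python scripts to look and compute and a tool call to move; the robot and the scene stay as the last step left them, time stands still between calls to the robot, and variables do not carry over. Pictures are saved under pics/ and viewed, and the job is handed in when it is done.

Besides the shell and the picture viewer there is one more tool, called as name(argument=value, ...) on one line, values as JSON. send_rows: Moves the arm, as the interface text tells. Its arguments: {"type":"object","properties":{"plan":{"type":"string"},"hand":{"type":"number"}},"required":["plan"]}

```bash
ls; mkdir -p pics; python3 - <<'E'
from bench import robot
import cv2,numpy as np,pickle
print(robot.sense())
for n in ["scene","top","wrist"]:
    c=robot.read_camera(n); pickle.dump(c,open(f"{n}0.pkl","wb"))
    cv2.imwrite(f"pics/{n}0.png",c["color"][:,:,::-1])
    print(n,{k:v for k,v in c.items() if k not in("color","z_map")})
E
```

```text
pics
{'time_s': 0.0, 'joint_pos': array([ 1.03148456e+00,  5.28465702e-01,  1.43392161e+00, -1.28056364e-05,
        1.18137244e+00, -1.78484673e-01]), 'joint_vel': array([ 0.00069887,  0.00073076,  0.00092266, -0.00033924,  0.00132747,
        0.00121466]), 'tau': array([ 2.57753672e-03, -4.42340040e+01, -1.78032643e+01, -1.09970740e-04,
        8.24453164e-03,  2.61090196e-05]), 'position': array([0.22020251, 0.58406401, 0.19032784]), 'tcp_rot': array([-3.75046119e-04,  1.79433923e-01,  9.83769431e-01, -1.01659178e-03]), 'ft_force': array([0.41034229, 0.5964318 , 0.32329293]), 'torque': array([ 0.0326084 , -0.01651335, -0.00608565]), 'opening': 0.08555671126243457}
scene {'fx': 520.6769890530023, 'fy': 520.6769890530023, 'cx': 278.4971578785026, 'cy': 214.80179552354156, 'R': array([[ 0.59547097, -0.8033061 , -0.01065991],
       [-0.55593485, -0.40244942, -0.72730386],
       [ 0.57995755,  0.43901456, -0.6862328 ]]), 't': array([-0.34554987,  0.37529115,  0.71349736])}
top {'fx': 481.7667738968514, 'fy': 481.7667738968514, 'cx': 272.44631717595126, 'cy': 212.67305527581638, 'R': array([[ 0.08795689, -0.99612201,  0.00212896],
       [-0.97574851, -0.0865876 , -0.20104085],
       [ 0.20044556,  0.0156056 , -0.97958055]]), 't': array([-0.05275546,  0.56942846,  0.83500359])}
wrist {'fx': 294.5167191778142, 'fy': 294.5167191778142, 'cx': 277.5936459453566, 'cy': 214.91057605997497, 'tool_from_camera': array([[ 1.08068348e-03, -9.61686326e-01, -2.74150036e-01,
         7.02244115e-02],
       [ 9.99999263e-01,  8.87796312e-04,  8.27653040e-04,
         1.74831712e-04],
       [-5.52553220e-04, -2.74150729e-01,  9.61686577e-01,
        -1.83646990e-01],
       [ 0.00000000e+00,  0.00000000e+00,  0.00000000e+00,
         1.00000000e+00]])}
```

View pics/scene0.png

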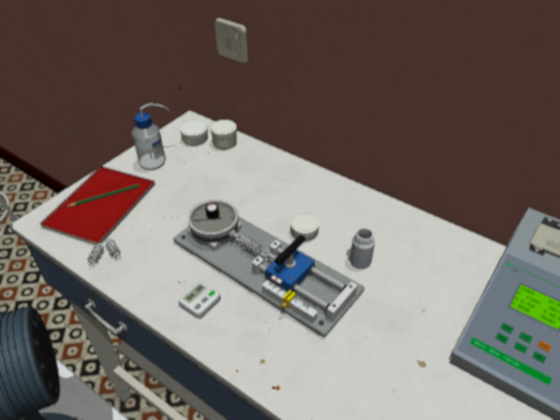

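View pics/top0.png

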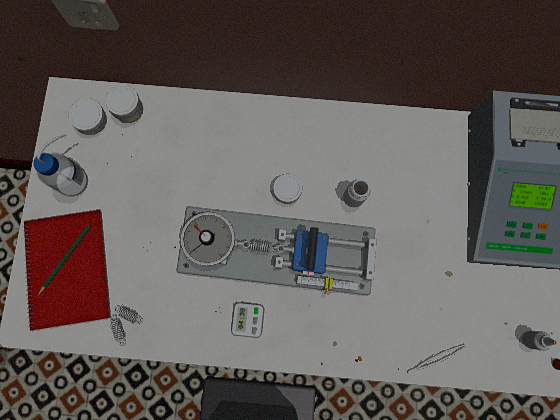

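View pics/wrist0.png

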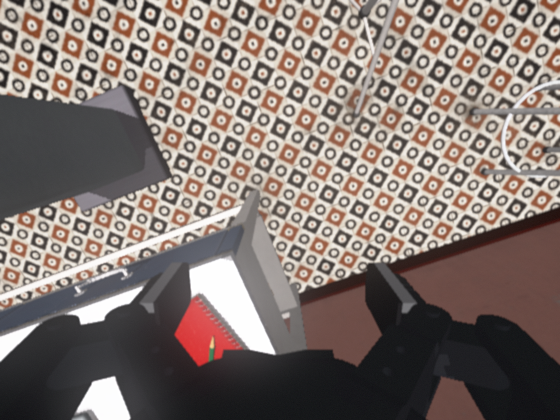

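```bash
cat > h.py <<'E'
import numpy as np,cv2,pickle
from bench import robot
from scipy.spatial.transform import Rotation as Ro
def ray(c,u,v,s=None):
    d=np.array([(u-c["cx"])/c["fx"],(v-c["cy"])/c["fy"],1.])
    if "R" in c:
        R=np.array(c["R"]);t=np.array(c["t"]); return -R.T@t, R.T@d
    T=c["tool_from_camera"]; w,x,y,z=s["tcp_rot"]; Rt=Ro.from_quat([x,y,z,w]).as_matrix()
    return s["position"]+Rt@T[:3,3], Rt@T[:3,:3]@d
def onz(c,u,v,z,s=None):
    o,d=ray(c,u,v,s); return o+d*(z-o[2])/d[2]
def proj(c,X,s=None):
    X=np.asarray(X)
    if "R" in c: p=c["R"]@X+c["t"]
    else:
        T=c["tool_from_camera"]; w,x,y,z=s["tcp_rot"]; Rt=Ro.from_quat([x,y,z,w]).as_matrix()
        q=Rt.T@(X-s["position"]); p=T[:3,:3].T@(q-T[:3,3])
    return np.array([c["fx"]*p[0]/p[2]+c["cx"],c["fy"]*p[1]/p[2]+c["cy"]])
def crop(c,u0,u1,v0,v1,k,fn):
    cv2.imwrite(fn,cv2.resize(c["color"][v0:v1,u0:u1,::-1],None,fx=k,fy=k,interpolation=cv2.INTER_CUBIC))
E
python3 - <<'E'
from h import *
c=pickle.load(open("top0.pkl","rb"));crop(c,170,385,195,305,3.7,"pics/topc.png")
s=pickle.load(open("scene0.pkl","rb"));crop(s,165,375,190,335,3.7,"pics/scenec.png")
# base corners guess (px)
for c2 in(c,):
  hsv=cv2.cvtColor(c2["color"],cv2.COLOR_RGB2HSV)
  m=cv2.inRange(hsv,(105,120,40),(125,255,255)); n,l,st,ce=cv2.connectedComponentsWithStats(m)
  for i in range(1,n):
    if st[i,4]>30: print("blue",st[i],ce[i])
  m=cv2.inRange(hsv,(22,120,80),(34,255,255)); n,l,st,ce=cv2.connectedComponentsWithStats(m)
  for i in range(1,n):
    if st[i,4]>10: print("yel",st[i],ce[i])
E
```

```text
blue [ 34 153  23  22 313] [ 44.90415335 163.66773163]
blue [293 231  35  42 830] [309.63975904 252.11927711]
yel [325 278   4  11  32] [326.5 283. ]
yel [329 279   4  11  28] [330.5        283.64285714]
```

View pics/topc.png

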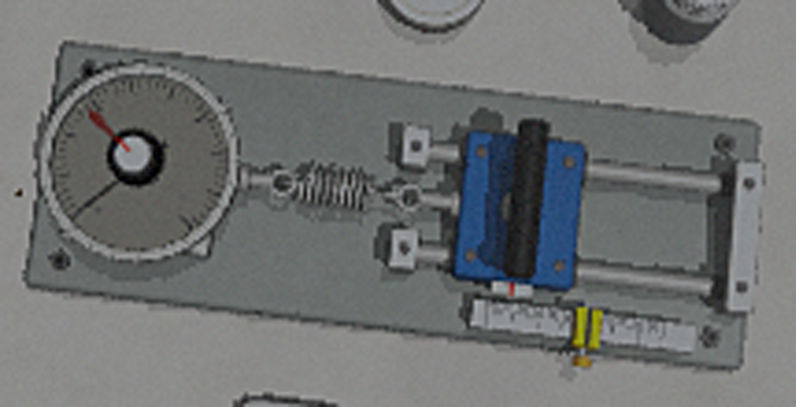

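View pics/scenec.png

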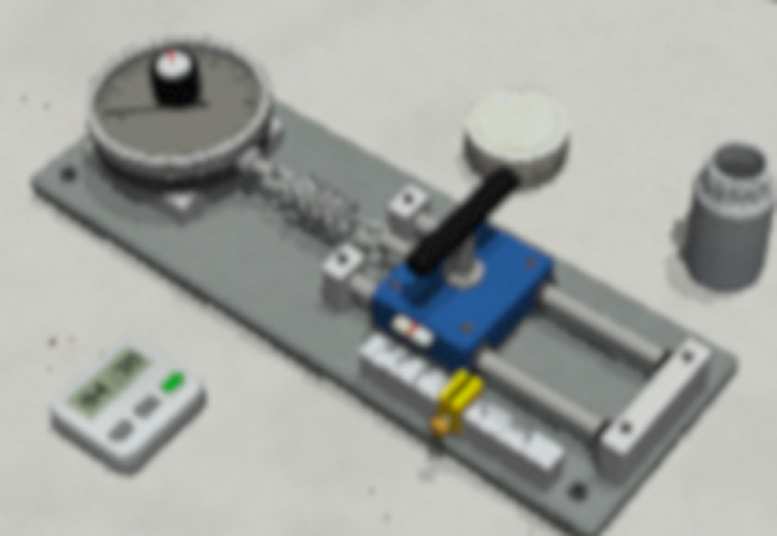

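```bash
python3 - <<'E'
from h import *
t=pickle.load(open("top0.pkl","rb"));s=pickle.load(open("scene0.pkl","rb"))
f=lambda u,v:(u/3.7+170-.37,v/3.7+195-.37)
g=lambda u,v:(u/3.7+165-.37,v/3.7+190-.37)
def tri(a,b):
    o1,d1=ray(t,*a);o2,d2=ray(s,*b)
    A=np.c_[d1,-d2];k=np.linalg.lstsq(A,o2-o1,rcond=None)[0]
    p,q=o1+k[0]*d1,o2+k[1]*d2; return (p+q)/2,np.linalg.norm(p-q)
P=dict(knob=((134,154),(174,66),.083),barfar=((536,122),(505,180),.09),barnear=((520,274),(425,262),.09),idx=((512,296),(398,338),.047),
 mark=((587,312),(460,392),.047))
for k,(a,b,z) in P.items():
    print(k,"top",onz(t,*f(*a),z).round(4),"scene",onz(s,*g(*b),z).round(4),"tri",*tri(f(*a),g(*b)))
# base corners (z ~ .01?)
for a in [(63,42),(25,287),(740,369),(762,123)]: print("corner",onz(t,*f(*a),0.012).round(4))
for a in [(748,163),(738,310)]: print("endblk",onz(t,*f(*a),0.046).round(4))
z=t["z_map"];
print("tin",onz(t,287,187,.028),"bottle",onz(t,357,190,.078),"timer",onz(t,248,320,.017))
E
```

```text
knob top [0.5135 0.1117 0.083 ] scene [0.5129 0.1091 0.083 ] tri [0.51437628 0.11161218 0.08041867] 0.0013526381700957777
barfar top [ 0.5449 -0.0796  0.09  ] scene [ 0.5405 -0.081   0.09  ] tri [ 0.54502549 -0.07915321  0.08547718] 0.002052555070849945
barnear top [ 0.4718 -0.0772  0.09  ] scene [ 0.4754 -0.0811  0.09  ] tri [ 0.47370138 -0.07909169  0.0894766 ] 0.0053011825861895194
idx top [ 0.4646 -0.0771  0.047 ] scene [ 0.4597 -0.0762  0.047 ] tri [ 0.46341823 -0.07589199  0.04374171] 0.00411569939235408
mark top [ 0.4601 -0.1145  0.047 ] scene [ 0.451  -0.1187  0.047 ] tri [ 0.45971362 -0.11460368  0.035371  ] 0.0034645851040720197
corner [0.5797 0.1667 0.012 ]
corner [0.45   0.1702 0.012 ]
corner [ 0.4408 -0.198   0.012 ]
corner [ 0.569  -0.2034  0.012 ]
endblk [ 0.5415 -0.1904  0.046 ]
endblk [ 0.4677 -0.1889  0.046 ]
tin [ 0.63106581 -0.0254934   0.028     ] bottle [ 0.62358893 -0.15299174  0.078     ] timer [0.37376835 0.02560309 0.017     ]
```

```bash
cat >> h.py <<'E'
def togo(X,xang=None,verbose=True):
    """shift mm in tool axes and tool-z turn deg to put TCP at X, tool down, tool x at heading xang deg"""
    s=robot.sense(); w,x,y,z=s["tcp_rot"]; Rt=Ro.from_quat([x,y,z,w])
    sh=Rt.inv().apply(np.array(X)-s["position"])*1000
    M=Rt.as_matrix(); cur=np.degrees(np.arctan2(M[1,0],M[0,0]))
    rv=None
    if xang is not None:
        a=np.radians(xang); xa=np.array([np.cos(a),np.sin(a),0]); za=np.array([0,0,-1.]); ya=np.cross(za,xa)
        rv=np.degrees((Rt.inv()*Ro.from_matrix(np.c_[xa,ya,za])).as_rotvec()).round(2)
    print("t",s["time_s"],"pos",s["position"].round(4),"heading",cur.round(2),"shift",sh.round(1),"turn",rv,"F",s["ft_force"].round(1),"T",s["torque"].round(2),"op",round(s["opening"],4),"j",s["joint_pos"].round(2))
E
python3 - <<'E'
from h import *
t=pickle.load(open("top0.pkl","rb"))
f=lambda u,v:(u/3.7+170-.37,v/3.7+195-.37)
k=np.array([.513,.111,.056])
for n,p in dict(red=(90,113),blk=(75,218)).items():
    d=onz(t,*f(*p),.056)-k; print(n,d,np.degrees(np.arctan2(d[1],d[0])))
togo([.5130,.111,.14],72)
E
```

```text
red [2.29633487e-02 2.90133913e-02 4.85722573e-17] 51.63929657563511
blk [-2.99213392e-02  3.00395848e-02  4.85722573e-17] 134.88701031667048
t 0.15 pos [0.2203 0.5842 0.1906] heading 159.33 shift [-441.  -339.3   51. ] turn [-9.000e-02  6.000e-02  8.733e+01] F [ 0.   0.4 -0.2] T [ 0.02 -0.02 -0.02] op 0.0856 j [ 1.03  0.53  1.43  0.    1.18 -0.18]
```

send_rows(plan="-30 -23 0 0 0 6; -62 -48 0 0 0 12; -95 -73 0 0 0 18; -128 -98 0 0 0 24; -160 -123 5 0 0 30; -192 -148 10 0 0 36; -225 -173 15 0 0 42; -257 -198 20 0 0 48; -290 -223 25 0 0 54; -322 -248 30 0 0 60; -355 -273 35 0 0 66; -385 -298 40 0 0 72", hand=0.3)

```text
time_s: 1.15
position: [0.4764, 0.1674, 0.1507]
tcp_rot: [0.0, 0.725, 0.688, -0.001]
ft_force: [0.1, 0.0, 0.8]
opening: 0.0557
```

```bash
python3 - <<'E'
from h import *
togo([.5130,.111,.14],72)
E
```

```text
t 1.15 pos [0.4764 0.1674 0.1507] heading 87.01 shift [-54.4  39.5  10.7] turn [-1.000e-02  8.000e-02  1.501e+01] F [0.1 0.  0.8] T [ 0.   -0.02  0.  ] op 0.0557 j [ 0.12  0.43  1.77 -0.    0.94  0.17]
```

send_rows(plan="-15 10 3 0 0 5; -32 23 6 0 0 10; -46 34 9 0 0 15; -54 39 11 0 0 15; -54 39 11 0 0 15; -54 39 11 0 0 15")

```text
time_s: 1.65
position: [0.5119, 0.1116, 0.1395]
tcp_rot: [-0.0, 0.809, 0.588, -0.001]
ft_force: [-0.3, 0.3, -0.1]
opening: 0.0556
```

```bash
python3 - <<'E'
from h import *
s=robot.sense();w=robot.read_camera("wrist");t=robot.read_camera("top")
pickle.dump((s,w),open("w1.pkl","wb"))
cv2.imwrite("pics/w1.png",w["color"][:,:,::-1])
crop(t,150,390,170,310,3.3,"pics/t1.png")
print(proj(w,[.513,.111,.083],s), proj(w,s["position"],s))
togo([.5130,.111,.068],72)
E
```

```text
[279.81721957 216.69441837] [278.50414093 240.23381237]
t 1.75 pos [0.5115 0.1124 0.1398] heading 72.13 shift [-0.8  1.9 71.8] turn [-0.05  0.08  0.13] F [ 0.2 -0.3 -0.2] T [0.02 0.01 0.03] op 0.0554 j [ 0.    0.46  1.74 -0.    0.94  0.32]
```

View pics/w1.png

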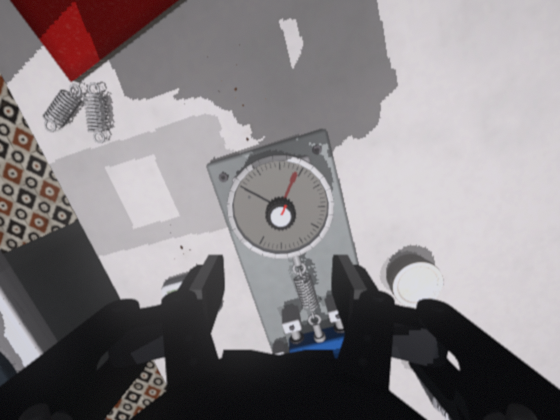

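The wrist picture shows the knob top at about (281, 215), 2 px from where it was predicted at (280, 217). The red hand points up-right and the black hand up-left.

```bash
python3 - <<'E'
from h import *
s,w=pickle.load(open("w1.pkl","rb"))
c=w["color"][195:235,260:305].astype(int)
m=(c.max(2)<60).astype(np.uint8)
n,l,st,ce=cv2.connectedComponentsWithStats(m)
i=1+np.argmax(st[1:,4]);print(st[i])
m2=(c.min(2)>180).astype(np.uint8);n,l,st2,ce2=cv2.connectedComponentsWithStats(m2)
for j in range(1,n):
    if st2[j,4]>30: print(st2[j],ce2[j]+[260,195], onz(w,*(ce2[j]+[260,195]),.083,s))
ys,xs=np.nonzero(l==i);(u,v),r=cv2.minEnclosingCircle(np.c_[xs,ys].astype(np.float32));print(u+260,v+195,r)
print(onz(w,281,215,.083,s))
E
```

```text
[  7   3  28  23 148]
[ 11  13  19  18 261] [280.         216.78544061] [0.5131232  0.11087571 0.083     ]
280.19444465637207 216.0 9.671594619750977
[0.51441084 0.1121181  0.083     ]
```

send_rows(plan="-1 2 15 0 0 0; -1 2 30 0 0 0; -1 2 45 0 0 0; -1 2 56 0 0 0; -1 2 66 0 0 0; -1 2 72 0 0 0; -1 2 72 0 0 0; -1 2 72 0 0 0")

```text
time_s: 2.42
position: [0.5129, 0.1112, 0.0678]
tcp_rot: [-0.0, 0.808, 0.589, -0.001]
ft_force: [0.7, -0.3, 0.4]
opening: 0.0557
```

```bash
python3 - <<'E'
from h import *
togo([.5131,.111,.068],72)
E
```

```text
t 2.4167 pos [0.5129 0.1112 0.0678] heading 72.18 shift [-0.1  0.2 -0.2] turn [-0.06  0.08  0.18] F [ 0.7 -0.3  0.4] T [-0.03 -0.03 -0.01] op 0.0557 j [ 0.    0.58  1.79 -0.    0.77  0.31]
```

send_rows(plan="0 0 0 0 0 0; 0 0 0 0 0 0; 0 0 0 0 0 0; 0 0 0 0 0 0; 0 0 0 0 0 0; 0 0 0 0 0 0; 0 0 0 0 0 0; 0 0 0 0 0 0", hand=-1)

```text
time_s: 3.08
position: [0.5129, 0.1111, 0.0678]
tcp_rot: [-0.0, 0.808, 0.589, -0.001]
ft_force: [0.2, -0.4, -0.2]
opening: -0.0001
```

```bash
python3 - <<'E'
from h import *
togo([.5131,.111,.068],72)
E
```

```text
t 3.0833 pos [0.5129 0.1111 0.0678] heading 72.18 shift [-0.1  0.2 -0.2] turn [-0.06  0.08  0.18] F [ 0.2 -0.4 -0.2] T [-0.01  0.01 -0.02] op -0.0001 j [ 0.    0.58  1.79 -0.    0.77  0.31]
```

```bash
python3 - <<'E'
from h import *
w=robot.read_camera("wrist");s=robot.sense();t=robot.read_camera("scene")
crop(w,180,380,120,420,2.0,"pics/w2.png")
crop(t,150,350,150,290,4,"pics/s2.png")
print(proj(w,s["position"],s),proj(w,[.5131,.111,.083],s))
E
```

```text
[278.50291573 240.23573443] [278.93997432 249.19893725]
```

View pics/w2.png

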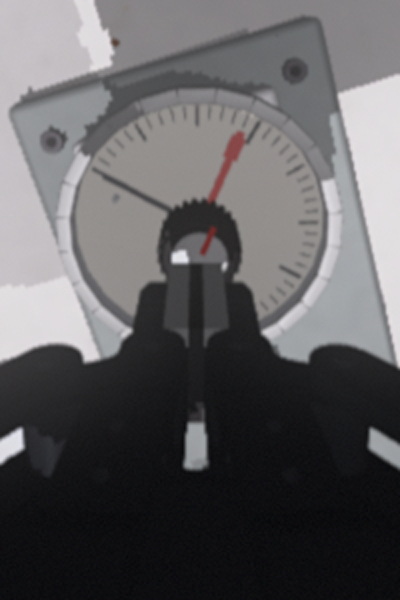

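View pics/s2.png

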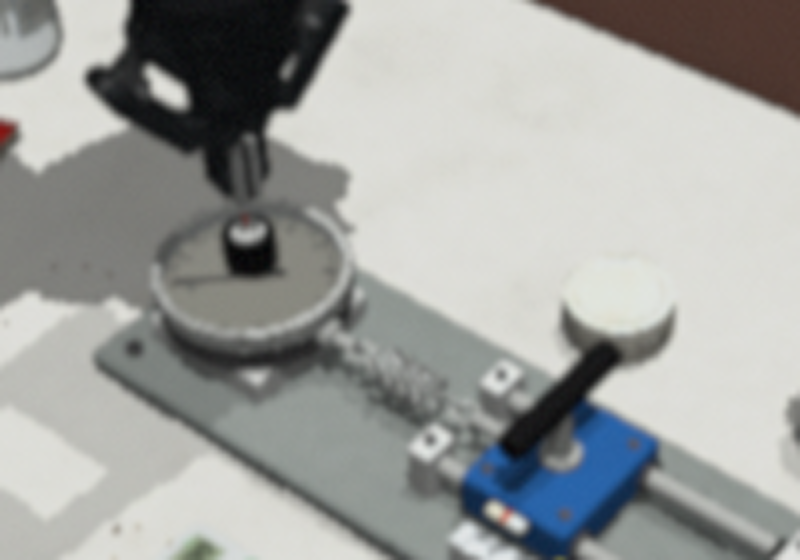

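```bash
python3 - <<'E'
from h import *
s=robot.sense();w=robot.read_camera("wrist");t=robot.read_camera("scene")
pickle.dump((s,w,t),open("w3.pkl","wb"))
print(proj(t,s["position"])," -> crop",(proj(t,s["position"])-[150,150])*4, (proj(t,[.5131,.111,.083])-[150,150])*4)
def P(c,u,v,s=None):
    o,d=ray(c,u,v,s); return (o+d*c["z_map"][v,u]).round(4)
for v in range(190,222,3): print(v,P(t,210,v),P(t,212,v))
print("wrist")
for v in range(220,290,5): print(v,P(w,272,v,s),P(w,278,v,s),P(w,284,v,s))
E
```

```text
[211.60780694 212.81387726]  -> crop [246.43122776 251.25550903] [243.86924606 228.06121892]
190 [0.508  0.102  0.1342] [0.5105 0.0994 0.1337]
193 [0.5074 0.1023 0.1271] [0.5114 0.1013 0.1249]
196 [0.5059 0.1019 0.121 ] [0.5106 0.1015 0.1179]
199 [0.5066 0.1037 0.1121] [0.51   0.102  0.1106]
202 [0.5413 0.1421 0.0591] [0.545  0.1403 0.0573]
205 [0.5169 0.117  0.0823] [0.5179 0.1126 0.0838]
208 [0.5112 0.1121 0.0812] [0.5127 0.108  0.0824]
211 [0.504  0.1053 0.0825] [0.5061 0.1021 0.0827]
214 [0.5034 0.1059 0.0747] [0.5072 0.1045 0.0726]
217 [0.5033 0.1069 0.0663] [0.5062 0.1044 0.0655]
220 [0.5025 0.1073 0.0586] [0.5062 0.1057 0.0567]
wrist
220 [0.5127 0.1248 0.0642] [0.5167 0.1242 0.0661] [0.52   0.121  0.0594]
225 [0.513  0.1249 0.0755] [0.5166 0.1239 0.0759] [0.5199 0.1218 0.0727]
230 [0.5128 0.124  0.0823] [0.5164 0.1232 0.0833] [0.5198 0.1221 0.0835]
235 [0.512  0.1215 0.084 ] [0.5156 0.1207 0.085 ] [0.5189 0.1193 0.0842]
240 [0.511  0.1183 0.0837] [0.5145 0.1172 0.0838] [0.518  0.1163 0.0843]
245 [0.5101 0.1155 0.0844] [0.5135 0.1143 0.0843] [0.517  0.1133 0.0844]
250 [0.5091 0.1126 0.0849] [0.5126 0.1113 0.0846] [0.516  0.11   0.0842]
255 [0.5133 0.1232 0.1183] [0.5161 0.1225 0.1187] [0.5188 0.1213 0.118 ]
260 [0.5134 0.1231 0.1241] [0.516  0.1221 0.1236] [0.5187 0.121  0.1232]
265 [0.5134 0.1229 0.1291] [0.5161 0.1223 0.1295] [0.5186 0.1213 0.129 ]
270 [0.5133 0.1224 0.133 ] [0.516  0.122  0.1338] [0.5185 0.1214 0.1342]
275 [0.5138 0.1233 0.1396] [0.516  0.122  0.1384] [0.5185 0.1215 0.1389]
280 [0.5136 0.1226 0.1425] [0.516  0.122  0.1429] [0.5184 0.1216 0.1436]
285 [0.5135 0.1221 0.1457] [0.5159 0.1216 0.1462] [0.5181 0.1207 0.1458]
```

```bash
python3 - <<'E'
from h import *
s,w,t=pickle.load(open("w3.pkl","rb"))
crop(t,120,320,60,230,4,"pics/s3.png")
def P(c,u,v,s=None):
    o,d=ray(c,u,v,s); return (o+d*c["z_map"][v,u]).round(3)
for v in range(110,204,4): print(v,[list(P(t,u,v)) for u in(190,204,210,216,225)])
E
```

```text
110 [[np.float64(0.484), np.float64(0.097), np.float64(0.319)], [np.float64(0.498), np.float64(0.081), np.float64(0.318)], [np.float64(0.509), np.float64(0.079), np.float64(0.313)], [np.float64(0.523), np.float64(0.079), np.float64(0.305)], [np.float64(0.843), np.float64(0.365), np.float64(0.039)]]
114 [[np.float64(0.482), np.float64(0.096), np.float64(0.313)], [np.float64(0.498), np.float64(0.082), np.float64(0.31)], [np.float64(0.509), np.float64(0.079), np.float64(0.305)], [np.float64(0.52), np.float64(0.078), np.float64(0.3)], [np.float64(0.84), np.float64(0.363), np.float64(0.03)]]
118 [[np.float64(0.483), np.float64(0.099), np.float64(0.304)], [np.float64(0.496), np.float64(0.081), np.float64(0.304)], [np.float64(0.506), np.float64(0.077), np.float64(0.3)], [np.float64(0.519), np.float64(0.078), np.float64(0.293)], [np.float64(0.841), np.float64(0.366), np.float64(0.016)]]
122 [[np.float64(0.481), np.float64(0.098), np.float64(0.298)], [np.float64(0.494), np.float64(0.08), np.float64(0.298)], [np.float64(0.505), np.float64(0.078), np.float64(0.293)], [np.float64(0.522), np.floa
[... 5340 characters left out ...]
64(0.52), np.float64(0.1), np.float64(0.117)], [np.float64(0.627), np.float64(0.182), np.float64(-0.0)]]
198 [[np.float64(0.57), np.float64(0.235), np.float64(0.001)], [np.float64(0.589), np.float64(0.211), np.float64(-0.0)], [np.float64(0.505), np.float64(0.102), np.float64(0.117)], [np.float64(0.605), np.float64(0.19), np.float64(-0.001)], [np.float64(0.617), np.float64(0.174), np.float64(-0.001)]]
202 [[np.float64(0.564), np.float64(0.23), np.float64(-0.004)], [np.float64(0.534), np.float64(0.152), np.float64(0.06)], [np.float64(0.541), np.float64(0.142), np.float64(0.059)], [np.float64(0.55), np.float64(0.134), np.float64(0.058)], [np.float64(0.561), np.float64(0.12), np.float64(0.056)]]
```

View pics/s3.png

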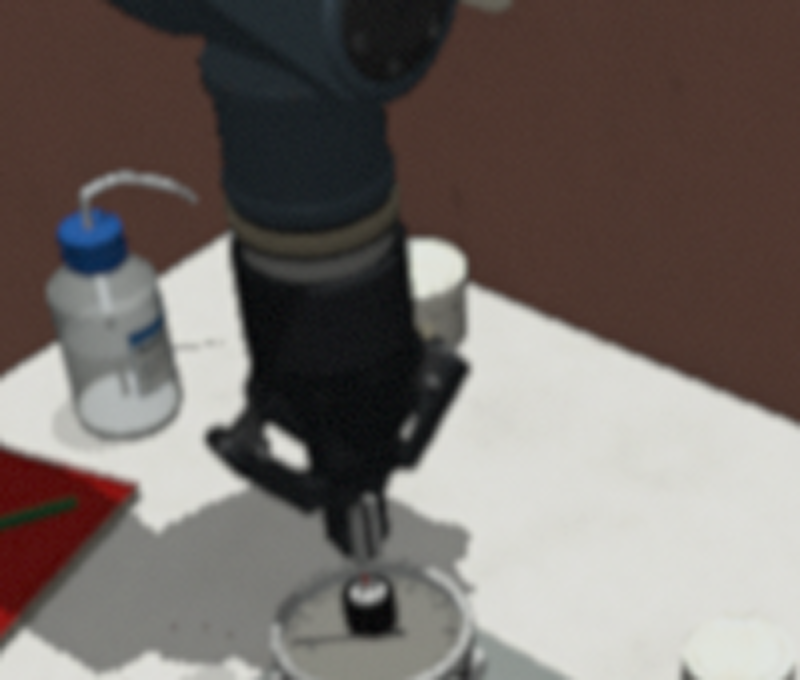

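```bash
python3 - <<'E'
from h import *
s,w,t=pickle.load(open("w3.pkl","rb"))
T=w["tool_from_camera"]
for u in(272,284):
  for v in range(248,258):
    d=np.array([(u-w["cx"])/w["fx"],(v-w["cy"])/w["fy"],1.]);q=T[:3,:3]@d*w["z_map"][v,u]+T[:3,3]
    k=(0.011-T[0,3])/(T[:3,:3]@d)[0]; q2=T[:3,3]+k*(T[:3,:3]@d)
    print(u,v,w["color"][v,u],"tool pt",(q*1000).round(1),"on x=11",(q2*1000).round(1))
for u in (208,210,212):
  for v in range(197,205):
    o,d=ray(t,u,v); n=np.array([.513,.111])-0  
    print(u,v,t["color"][v,u],(o+d*t["z_map"][v,u]).round(4))
E
```

```text
272 248 [222 223 229] tool pt [  1.6  -4.  -17.5] on x=11 [ 11.   -3.5 -40.4]
272 249 [226 227 233] tool pt [  0.8  -4.  -17. ] on x=11 [ 11.   -3.5 -41.7]
272 250 [220 221 229] tool pt [  0.2  -4.  -17.1] on x=11 [ 11.   -3.5 -43.1]
272 251 [167 168 176] tool pt [ 11.4  -3.4 -45.2] on x=11 [ 11.   -3.5 -44.4]
272 252 [94 95 98] tool pt [ 11.8  -3.4 -47.6] on x=11 [ 11.   -3.4 -45.7]
272 253 [66 65 66] tool pt [ 11.2  -3.4 -47.4] on x=11 [ 11.   -3.4 -46.9]
272 254 [67 66 69] tool pt [ 10.8  -3.4 -47.7] on x=11 [ 11.   -3.4 -48.2]
272 255 [67 66 67] tool pt [ 11.5  -3.4 -50.5] on x=11 [ 11.   -3.4 -49.4]
272 256 [69 67 69] tool pt [ 11.8  -3.3 -52.3] on x=11 [ 11.   -3.4 -50.6]
272 257 [69 67 68] tool pt [ 11.6  -3.3 -53.2] on x=11 [ 11.   -3.3 -51.8]
284 248 [111 109 112] tool pt [  1.5   3.3 -17.1] on x=11 [ 11.    2.7 -40.3]
284 249 [111 110 112] tool pt [  0.9   3.3 -17.3] on x=11 [ 11.    2.7 -41.7]
284 250 [107 106 108] tool pt [ -0.1   3.3 -16.4] on x=11 [ 11.    2.7 -43. ]
284 251 [89 88 90] tool pt [ 11.3   2.6 -45.1] on x=11 [ 11.    2.6 -44.3]
284 252 [70 69 71] tool pt [ 
[... 728 characters left out ...]
1 71] [0.5158 0.1211 0.0835]
210 197 [80 81 79] [0.5071 0.1035 0.1169]
210 198 [80 82 80] [0.505  0.1017 0.1168]
210 199 [78 80 78] [0.5066 0.1037 0.1121]
210 200 [78 80 78] [0.5047 0.1021 0.1118]
210 201 [84 85 84] [0.5464 0.1472 0.0554]
210 202 [87 85 84] [0.5413 0.1421 0.0591]
210 203 [83 72 71] [0.5219 0.1217 0.0813]
210 204 [80 64 62] [0.5201 0.1201 0.0808]
212 197 [50 51 50] [0.5112 0.1025 0.1144]
212 198 [52 53 51] [0.5072 0.0986 0.1169]
212 199 [67 67 66] [0.51   0.102  0.1106]
212 200 [85 85 84] [0.5474 0.1421 0.0601]
212 201 [90 91 89] [0.5478 0.1429 0.0567]
212 202 [87 87 86] [0.545  0.1403 0.0573]
212 203 [78 73 72] [0.5242 0.1185 0.0813]
212 204 [83 72 71] [0.5218 0.1163 0.0816]
```

Both cameras agree that the shut fingertips sit about 42 mm behind the reported TCP, at z≈0.110. The fingers therefore closed above the knob. I'll open them, go 41 mm lower, and watch the force.

send_rows(plan="0 0 0 0 0 0; 0 0 0 0 0 0; 0 0 0 0 0 0; 0 0 0 0 0 0; 0 0 6 0 0 0; 0 0 12 0 0 0; 0 0 18 0 0 0; 0 0 22 0 0 0; 0 0 26 0 0 0; 0 0 30 0 0 0; 0 0 30 0 0 0", hand=0.3)

```text
time_s: 4.2
position: [0.5122, 0.1111, 0.0368]
tcp_rot: [-0.001, 0.808, 0.589, -0.002]
ft_force: [0.2, -0.1, -0.7]
opening: 0.0553
```

```bash
python3 - <<'E'
from h import *
togo([.5131,.111,.027],72)
E
```

```text
t 4.2 pos [0.5122 0.1111 0.0368] heading 72.18 shift [0.2 0.9 9.8] turn [-0.17  0.11  0.18] F [ 0.2 -0.1 -0.7] T [-0.03 -0.04 -0.02] op 0.0553 j [ 0.    0.64  1.81 -0.    0.7   0.31]
```

send_rows(plan="0 1 4 0 0 0; 0 1 7 0 0 0; 0 1 10 0 0 0; 0 1 10 0 0 0")

```text
time_s: 4.53
position: [0.5128, 0.1108, 0.0262]
tcp_rot: [-0.001, 0.808, 0.589, -0.002]
ft_force: [0.3, 0.4, -1.1]
opening: 0.0555
```

send_rows(plan="0 0 0 0 0 0; 0 0 0 0 0 0; 0 0 0 0 0 0; 0 0 0 0 0 0; 0 0 0 0 0 0; 0 0 0 0 0 0", hand=-1)

```text
time_s: 5.03
position: [0.5138, 0.1105, 0.0267]
tcp_rot: [-0.0, 0.808, 0.589, -0.001]
ft_force: [1.0, -2.1, 3.1]
opening: 0.0217
```

```bash
python3 - <<'E'
from h import *
togo([.5131,.111,.027],72)
s=robot.sense();w=robot.read_camera("wrist");t=robot.read_camera("scene")
a=w["color"][120:420,180:380,::-1];b=t["color"][110:260,140:290,::-1]
cv2.imwrite("pics/c4.png",np.hstack([cv2.resize(a,(400,600)),cv2.resize(b,(400,400))[:,:,:] if 0 else cv2.copyMakeBorder(cv2.resize(b,(400,400)),0,200,0,0,0)]))
E
```

```text
t 5.0333 pos [0.5138 0.1105 0.0267] heading 72.18 shift [ 0.2 -0.8 -0.3] turn [-0.1   0.11  0.18] F [ 1.  -2.1  3.1] T [-0.29 -0.27 -0.04] op 0.0217 j [-0.    0.66  1.81 -0.    0.68  0.31]
```

View pics/c4.png

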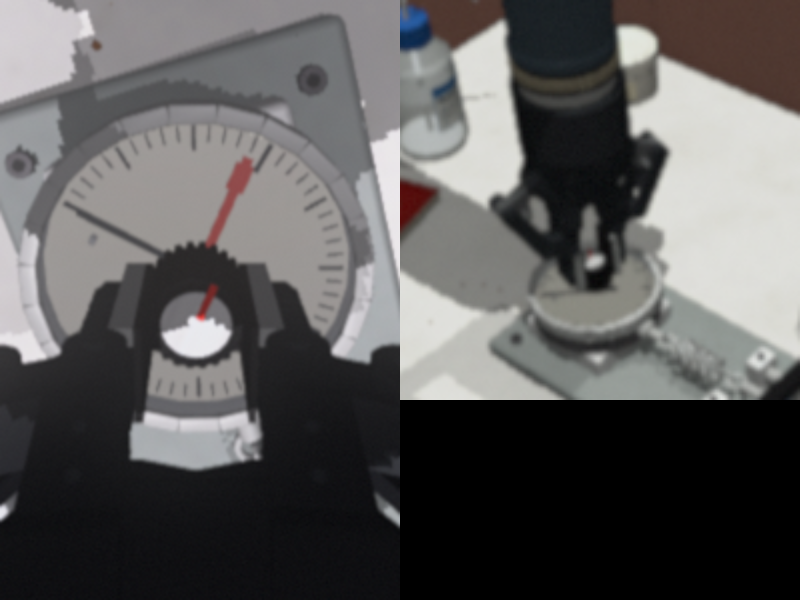

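The fingers have the knob, at an opening of 22 mm. Now I'll turn it anticlockwise, which is negative about tool z.

send_rows(plan="0 0 0 0 0 -5; 0 0 0 0 0 -11; 0 0 0 0 0 -17; 0 0 0 0 0 -23; 0 0 0 0 0 -29; 0 0 0 0 0 -35; 0 0 0 0 0 -41; 0 0 0 0 0 -47; 0 0 0 0 0 -53; 0 0 0 0 0 -59; 0 0 0 0 0 -65; 0 0 0 0 0 -70")

```text
time_s: 6.13
position: [0.5143, 0.1107, 0.0267]
tcp_rot: [-0.0, 0.322, 0.947, -0.001]
ft_force: [1.3, -0.6, 1.3]
opening: 0.0218
```

```bash
python3 - <<'E'
from h import *
togo([.5131,.111,.027],-11)
w=robot.read_camera("wrist")
crop(w,150,410,120,420,2.0,"pics/w5.png")
E
```

```text
t 6.1333 pos [0.5143 0.1107 0.0267] heading 142.44 shift [ 1.2 -0.5 -0.3] turn [-4.0000e-02  1.1000e-01  1.5344e+02] F [ 1.3 -0.6  1.3] T [-0.15 -0.26 -0.05] op 0.0218 j [ 0.    0.66  1.81 -0.    0.68 -0.91]
```

View pics/w5.png

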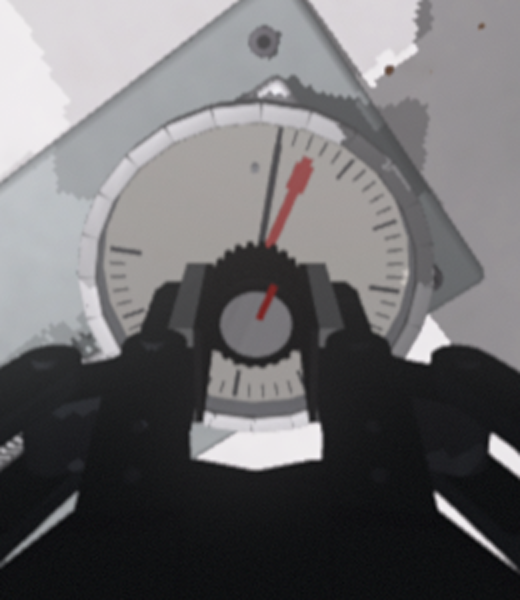

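send_rows(plan="0 0 0 0 0 -4; 0 0 0 0 0 -8; 0 0 0 0 0 -10; 0 0 0 0 0 -12; 0 0 0 0 0 -12")

```text
time_s: 6.6
position: [0.5144, 0.1107, 0.0267]
tcp_rot: [-0.0, 0.221, 0.975, -0.001]
ft_force: [1.6, -1.5, 2.0]
opening: 0.0218
```

```bash
python3 - <<'E'
from h import *
togo([.5131,.111,.027],155)
E
```

```text
t 6.6 pos [0.5144 0.1107 0.0267] heading 154.52 shift [ 1.3 -0.3 -0.3] turn [-0.08 -0.02 -0.48] F [ 1.6 -1.5  2. ] T [-0.14 -0.25  0.05] op 0.0218 j [ 0.    0.66  1.81 -0.    0.68 -1.12]
```

send_rows(plan="0 0 0 0 0 -1; 0 0 0 0 0 -2; 0 0 0 0 0 -3; 0 0 0 0 0 -3")

```text
time_s: 6.93
position: [0.5144, 0.1108, 0.0267]
tcp_rot: [-0.0, 0.196, 0.981, -0.0]
ft_force: [0.0, -0.2, 1.4]
opening: 0.0222
```

```bash
python3 - <<'E'
from h import *
togo([.5131,.111,.027],155)
w=robot.read_camera("wrist")
crop(w,150,410,120,420,2.0,"pics/w6.png")
E
```

```text
t 6.9333 pos [0.5144 0.1108 0.0267] heading 157.4 shift [ 1.3 -0.3 -0.3] turn [-0.04 -0.05  2.4 ] F [ 0.  -0.2  1.4] T [-0.24 -0.15 -0.6 ] op 0.0222 j [-0.    0.66  1.81 -0.    0.68 -1.18]
```

View pics/w6.png

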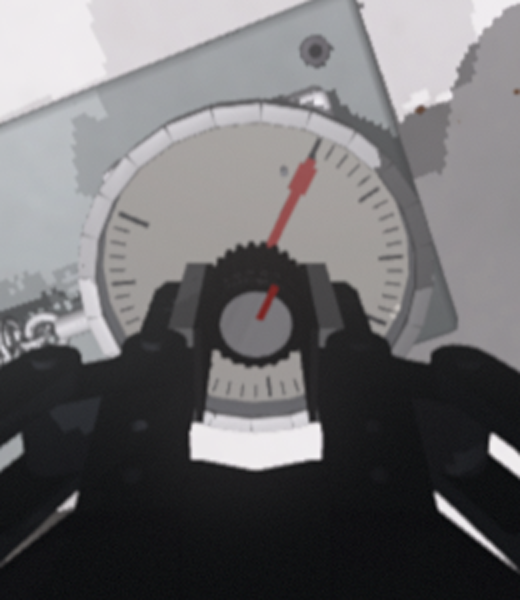

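send_rows(plan="0 0 0 0 0 0; 0 0 0 0 0 0; 0 0 0 0 0 0; 0 0 0 0 0 0; 0 0 -10 0 0 0; 0 0 -25 0 0 0; 0 0 -40 0 0 0; 0 0 -55 0 0 0; 0 0 -70 0 0 0; 0 0 -80 0 0 0; 0 0 -80 0 0 0", hand=0.3)

```text
time_s: 7.9
position: [0.5162, 0.1109, 0.1093]
tcp_rot: [0.002, 0.196, 0.981, 0.0]
ft_force: [0.9, 0.2, -0.4]
opening: 0.0554
```

```bash
python3 - <<'E'
from h import *
togo([.509,-.079,.107],178.4)
w=robot.read_camera("wrist");s=robot.sense()
pickle.dump((s,w),open("w7.pkl","wb"))
cv2.imwrite("pics/w7.png",w["color"][:,:,::-1])
E
```

```text
t 7.9 pos [0.5162 0.1109 0.1093] heading 157.41 shift [ -66.3 -178.1    2.3] turn [ 2.000e-02  2.300e-01 -2.099e+01] F [ 0.9  0.2 -0.4] T [-0.05 -0.03 -0.03] op 0.0554 j [ 0.    0.51  1.76 -0.    0.86 -1.18]
```

View pics/w7.png

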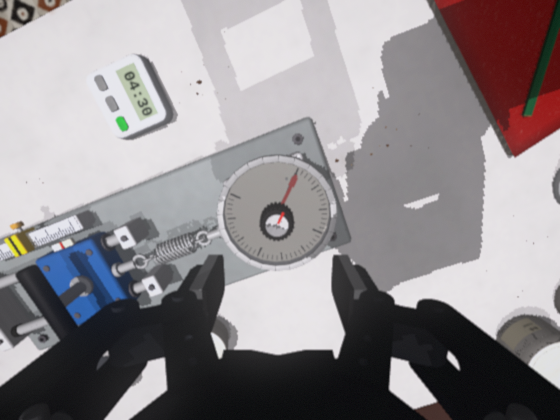

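The red hand now lies on the black hand at the zero stop, and the knob has been released. Next I'll move over the handle.

send_rows(plan="-6 -15 0 0 0 -2; -12 -33 0 0 0 -4; -20 -53 0 0 0 -7; -28 -75 0 0 0 -10; -36 -97 0 0 0 -13; -44 -119 0 0 0 -16; -52 -139 0 0 0 -19; -58 -157 1 0 0 -21; -64 -171 2 0 0 -21; -66 -178 2 0 0 -21; -66 -178 2 0 0 -21; -66 -178 2 0 0 -21")

```text
time_s: 8.95
position: [0.5073, -0.0785, 0.1056]
tcp_rot: [0.0, 0.014, 1.0, 0.0]
ft_force: [-0.0, -0.5, -0.2]
opening: 0.0556
```

```bash
python3 - <<'E'
from h import *
w=robot.read_camera("wrist");s=robot.sense()
pickle.dump((s,w),open("w8.pkl","wb"))
cv2.imwrite("pics/w8.png",w["color"][:,:,::-1])
crop(w,180,400,90,330,2.5,"pics/w8c.png")
togo([.509,-.079,.027],178.4)
print(proj(w,[.509,-.079,.0955],s))
E
```

```text
t 9.0 pos [ 0.5073 -0.078   0.1057] heading 178.41 shift [-1.7 -0.9 78.7] turn [0.02 0.04 0.01] F [ 0.1 -0.2 -0.7] T [-0.02 -0.    0.05] op 0.0554 j [-0.37  0.51  1.79  0.    0.84 -1.91]
[275.45745099 237.60889061]
```

View pics/w8.png

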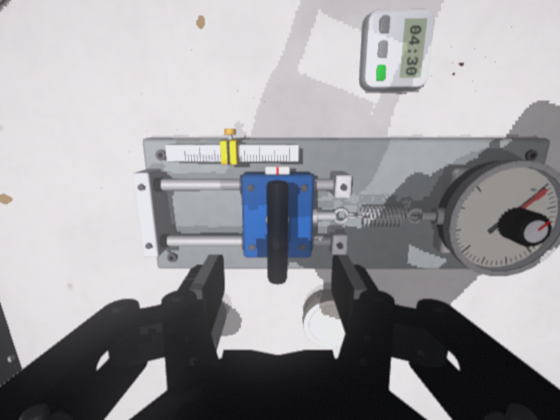

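View pics/w8c.png

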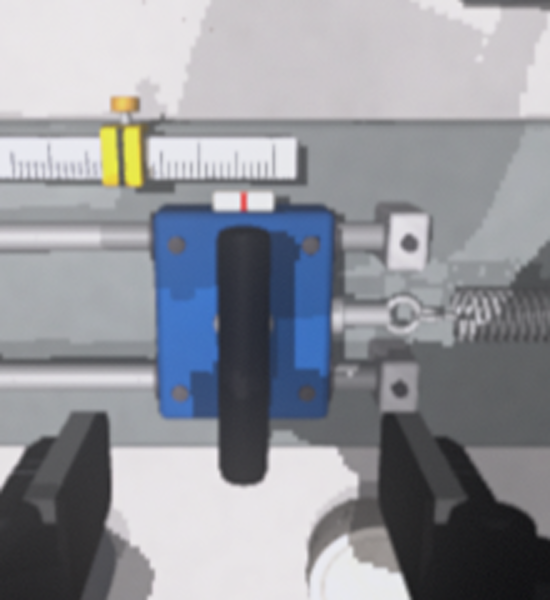

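```bash
python3 - <<'E'
from h import *
s,w=pickle.load(open("w8.pkl","rb"))
f=lambda u,v:(u/2.5+180-.3,v/2.5+90-.3)
far=onz(w,*f(243,484),.088,s);near=onz(w,*f(244,228),.09,s)
print("bar",far,near,(far+near)/2)
ex=np.array([.028,.9996,0])
i1=onz(w,*f(244,193),.047,s);i2=onz(w,*f(244,210),.047,s)
m1=onz(w,*f(122,186),.047,s);m2=onz(w,*f(121,128),.047,s)
print(i1,i2,m1,m2)
print("dist",(i1-m1)@ex, "mark dir",(m2-m1),"inst y of ends",[(p-[.513,.111,0])@[-.9996,.028,0] for p in(i1,m1)])
# axis from rods: rod 1 lower edge, end block edges
a=onz(w,*f(10,376),.03,s);b=onz(w,*f(380,376),.03,s);print("rod heading",np.degrees(np.arctan2(b[1]-a[1],b[0]-a[0])))
togo([.509,-.078,.027],178.4)
E
```

```text
bar [ 0.54880477 -0.07908877  0.088     ] [ 0.46999212 -0.07665821  0.09      ] [ 0.50939844 -0.07787349  0.089     ]
[ 0.46556545 -0.07654227  0.047     ] [ 0.47112404 -0.07669219  0.047     ] [ 0.46223121 -0.11626033  0.047     ] [ 0.4438943 -0.1152486  0.047    ]
dist 0.03979553270916976 mark dir [-0.01833691  0.00101173  0.        ] inst y of ends [np.float64(0.04216438790159187), np.float64(0.044385196568535616)]
rod heading 88.45159150368016
t 9.0 pos [ 0.5073 -0.078   0.1057] heading 178.41 shift [-1.6  0.1 78.7] turn [0.02 0.04 0.01] F [ 0.1 -0.2 -0.7] T [-0.02 -0.    0.05] op 0.0554 j [-0.37  0.51  1.79  0.    0.84 -1.91]
```

send_rows(plan="-2 0 15 0 0 0; -2 0 35 0 0 0; -2 0 52 0 0 0; -2 0 64 0 0 0; -2 0 72 0 0 0; -2 0 78 0 0 0; -2 0 79 0 0 0; -2 0 79 0 0 0")

```text
time_s: 9.67
position: [0.5094, -0.0776, 0.0267]
tcp_rot: [0.0, 0.014, 1.0, 0.0]
ft_force: [0.3, -0.0, 0.3]
opening: 0.0555
```

```bash
python3 - <<'E'
from h import *
togo([.5092,-.078,.027],178.4)
E
```

```text
t 9.6667 pos [ 0.5094 -0.0776  0.0267] heading 178.45 shift [ 0.2 -0.4 -0.3] turn [0.03 0.03 0.05] F [ 0.3 -0.   0.3] T [ 0.01 -0.04  0.01] op 0.0555 j [-0.37  0.65  1.84  0.    0.66 -1.91]
```

send_rows(plan="0 0 0 0 0 0; 0 0 0 0 0 0; 0 0 0 0 0 0; 0 0 0 0 0 0; 0 0 0 0 0 0; 0 0 0 0 0 0; 0 0 0 0 0 0; 0 0 0 0 0 0", hand=-1)

```text
time_s: 10.33
position: [0.5099, -0.079, 0.0275]
tcp_rot: [0.001, 0.013, 1.0, -0.001]
ft_force: [-2.0, -4.6, 3.8]
opening: 0.0135
```

```bash
python3 - <<'E'
from h import *
togo([.5092,-.078,.027],178.4)
s=robot.sense();w=robot.read_camera("wrist")
crop(w,150,410,100,400,2.0,"pics/w9.png");pickle.dump((s,w),open("w9.pkl","wb"))
E
```

```text
t 10.3333 pos [ 0.5099 -0.079   0.0275] heading 178.46 shift [0.8 1.  0.5] turn [-0.09  0.11  0.06] F [-2.  -4.6  3.8] T [-0.85  0.28 -0.07] op 0.0135 j [-0.37  0.65  1.84 -0.    0.66 -1.91]
```

View pics/w9.png

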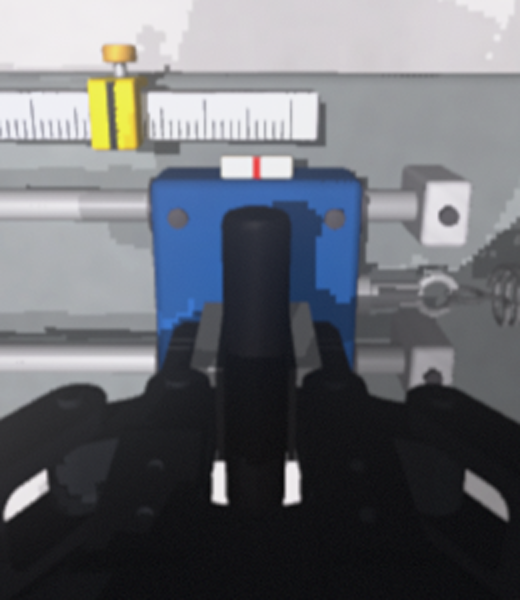

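```bash
cat >> h.py <<'E'
def gap(s,w,u0,u1,v0,v1):
    c=w["color"][v0:v1,u0:u1]; hsv=cv2.cvtColor(c,cv2.COLOR_RGB2HSV)
    red=cv2.inRange(hsv,(0,110,80),(8,255,255))|cv2.inRange(hsv,(170,110,80),(180,255,255))
    n,l,st,ce=cv2.connectedComponentsWithStats(red); i=1+np.argmax(st[1:,4])
    ys,xs=np.nonzero(l==i); r=np.array([xs.mean()+u0, ys.min()+v0]);
    yel=cv2.inRange(hsv,(20,110,70),(35,255,255)); ys,xs=np.nonzero(yel)
    # black line: darkest in the yellow bounding box, per row
    x0,x1=xs.min(),xs.max(); yb=ys.max(); L=[]
    g=cv2.cvtColor(c,cv2.COLOR_RGB2GRAY).astype(float)
    for y in range(yb-9,yb-2):
        row=g[y,x0+2:x1-1]; wgt=np.clip(row.max()*0.75-row,0,None); L.append([(wgt*np.arange(len(row))).sum()/wgt.sum()+x0+2+u0,y+v0])
    L=np.array(L); k=np.polyfit(L[:,1],L[:,0],1); mk=np.array([np.polyval(k,yb+v0),yb+v0])
    I=onz(w,*r,.047,s);M=onz(w,*mk,.047,s); ex=np.array([np.cos(np.radians(88.45)),np.sin(np.radians(88.45)),0])
    print("idx px",r.round(1),"n",st[i,4],"mark px",mk.round(1),I.round(4),M.round(4),"gap mm",round((I-M)@ex*1000,2))
E
python3 - <<'E'
from h import *
s,w=pickle.load(open("w9.pkl","rb"));gap(s,w,185,310,135,195)
s,w=pickle.load(open("w8.pkl","rb"));gap(s,w,200,300,125,176)
E
```

```text
idx px [278. 179.] n 31 mark px [206.4 174. ] [ 0.4657 -0.077   0.047 ] [ 0.4619 -0.1169  0.047 ] gap mm 39.91
idx px [277. 167.] n 7 mark px [228.2 164. ] [ 0.4656 -0.0768  0.047 ] [ 0.4621 -0.1165  0.047 ] gap mm 39.76
```

send_rows(plan="0 -2 0 0 0 0; 0 -5 0 0 0 0; 0 -8 0 0 0 0; 0 -11 0 0 0 0; 0 -14 0 0 0 0; 0 -17 0 0 0 0; 0 -20 0 0 0 0; 0 -23 0 0 0 0; 0 -26 0 0 0 0; 0 -29 0 0 0 0; 0 -31 0 0 0 0; 0 -31 0 0 0 0")

```text
time_s: 11.38
position: [0.509, -0.1082, 0.0276]
tcp_rot: [0.001, 0.014, 1.0, 0.001]
ft_force: [2.7, 8.2, 0.8]
opening: 0.0132
```

```bash
python3 - <<'E'
from h import *
togo([.5092,-.1189,.027],178.4)
w=robot.read_camera("wrist");s=robot.sense()
crop(w,150,410,100,400,2.0,"pics/w10.png");pickle.dump((s,w),open("w10.pkl","wb"))
gap(s,w,185,330,135,195)
E
```

```text
t 11.3833 pos [ 0.509  -0.1082  0.0276] heading 178.37 shift [ -0.5 -10.7   0.6] turn [ 0.09  0.09 -0.03] F [2.7 8.2 0.8] T [ 1.32 -0.29  0.03] op 0.0132 j [-0.43  0.65  1.83  0.    0.67 -1.97]
idx px [278. 179.] n 29 mark px [259.3 175. ] [ 0.4648 -0.1061  0.047 ] [ 0.4622 -0.1165  0.047 ] gap mm 10.39
```

View pics/w10.png

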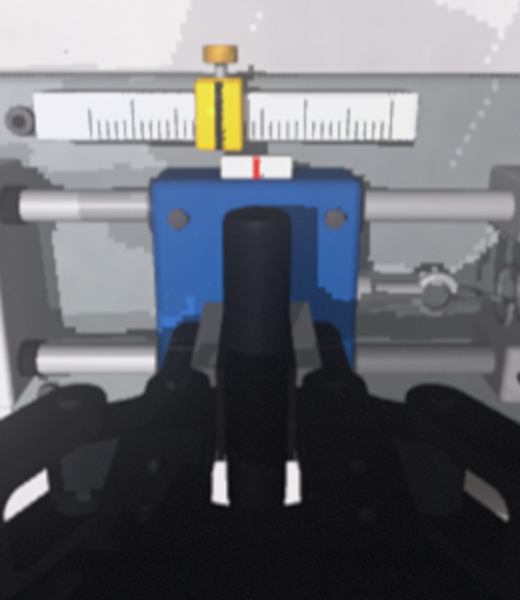

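send_rows(plan="0 -2 0 0 0 0; 0 -4 0 0 0 0; 0 -6 0 0 0 0; 0 -8 0 0 0 0; 0 -10 0 0 0 0; 0 -10 0 0 0 0; 0 -10 0 0 0 0; 0 -10 0 0 0 0")

```text
time_s: 12.1
position: [0.5087, -0.1156, 0.0275]
tcp_rot: [0.001, 0.015, 1.0, 0.003]
ft_force: [2.9, 8.6, 1.4]
opening: 0.0132
```

```bash
python3 - <<'E'
from h import *
togo([.5092,-.1189,.027],178.4)
w=robot.read_camera("wrist");s=robot.sense()
crop(w,150,410,100,400,2.0,"pics/w11.png");pickle.dump((s,w),open("w11.pkl","wb"))
gap(s,w,185,330,135,195)
E
```

```text
t 12.1 pos [ 0.5087 -0.1156  0.0275] heading 178.28 shift [-0.6 -3.2  0.5] turn [ 0.3   0.09 -0.12] F [2.9 8.6 1.4] T [ 1.42 -0.5  -0.03] op 0.0132 j [-0.44  0.65  1.82  0.01  0.67 -1.99]
idx px [277. 179.] n 29 mark px [272.7 175. ] [ 0.4645 -0.1142  0.047 ] [ 0.4622 -0.1166  0.047 ] gap mm 2.42
```

View pics/w11.png

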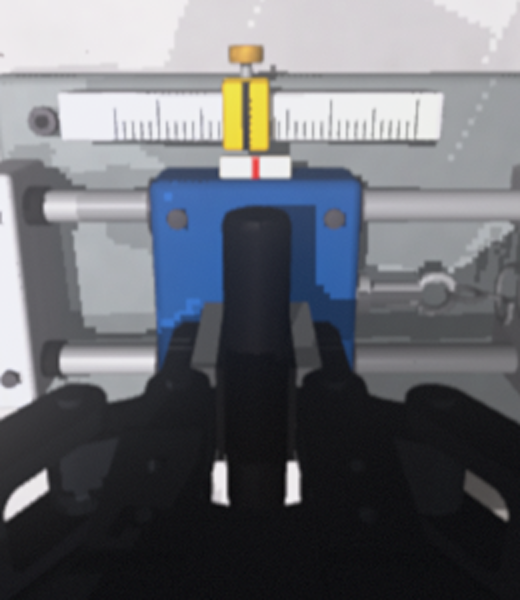

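send_rows(plan="0 -2 0 0 0 0; 0 -3 0 0 0 0; 0 -4 0 0 0 0; 0 -5 0 0 0 0; 0 -5 0 0 0 0; 0 -5 0 0 0 0; 0 -5 0 0 0 0")

```text
time_s: 12.73
position: [0.5086, -0.1179, 0.0275]
tcp_rot: [0.001, 0.016, 1.0, 0.004]
ft_force: [2.8, 9.9, 0.7]
opening: 0.0137
```

```bash
python3 - <<'E'
from h import *
togo([.5092,-.1189,.027],178.4)
w=robot.read_camera("wrist");s=robot.sense()
crop(w,150,410,100,400,2.0,"pics/w12.png");pickle.dump((s,w),open("w12.pkl","wb"))
gap(s,w,185,330,135,195)
E
```

```text
t 12.7333 pos [ 0.5086 -0.1179  0.0275] heading 178.21 shift [-0.6 -1.   0.5] turn [ 0.51  0.08 -0.19] F [2.8 9.9 0.7] T [ 1.48 -0.5   0.03] op 0.0137 j [-0.45  0.65  1.82  0.01  0.67 -2.  ]
idx px [277. 179.] n 30 mark px [276.8 175. ] [ 0.4644 -0.1166  0.047 ] [ 0.4622 -0.1166  0.047 ] gap mm 0.08
```

View pics/w12.png

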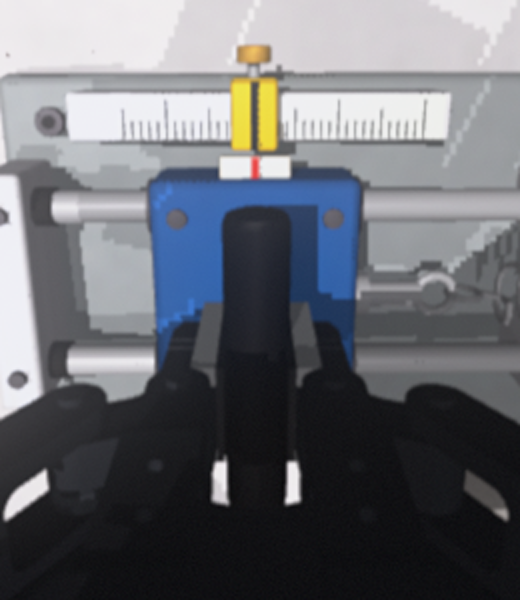

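The lines are level, with a measured gap of 0.1 mm. A new call rebases on the measured pose, so I'll hold with a shift that keeps up the lag of about 2.7 mm.

send_rows(plan="0 -2.7 0 0 0 0; 0 -2.7 0 0 0 0; 0 -2.7 0 0 0 0; 0 -2.7 0 0 0 0; 0 -2.7 0 0 0 0; 0 -2.7 0 0 0 0; 0 -2.7 0 0 0 0; 0 -2.7 0 0 0 0; 0 -2.7 0 0 0 0; 0 -2.7 0 0 0 0; 0 -2.7 0 0 0 0; 0 -2.7 0 0 0 0")

```text
time_s: 13.78
position: [0.5086, -0.1179, 0.0275]
tcp_rot: [0.001, 0.016, 1.0, 0.006]
ft_force: [3.7, 10.7, 1.1]
opening: 0.0126
```

```bash
python3 - <<'E'
from h import *
for i in range(3):
    w=robot.read_camera("wrist");s=robot.sense()
    gap(s,w,185,330,135,195)
togo([.5092,-.1189,.027],178.4)
E
```

```text
idx px [276.9 179. ] n 28 mark px [276.7 175. ] [ 0.4644 -0.1166  0.047 ] [ 0.4622 -0.1167  0.047 ] gap mm 0.12
idx px [276.9 179. ] n 29 mark px [276.7 175. ] [ 0.4644 -0.1166  0.047 ] [ 0.4622 -0.1167  0.047 ] gap mm 0.12
idx px [276.9 179. ] n 29 mark px [276.7 175. ] [ 0.4645 -0.1166  0.047 ] [ 0.4622 -0.1166  0.047 ] gap mm 0.12
t 13.9333 pos [ 0.5087 -0.1179  0.0276] heading 178.15 shift [-0.5 -1.   0.6] turn [ 0.73  0.07 -0.25] F [4.  9.9 1.2] T [ 1.6  -0.51  0.01] op 0.0133 j [-0.45  0.65  1.82  0.02  0.68 -2.  ]
```

send_rows(plan="0 -2.7 0 0.2 0 0; 0 -2.7 0 0.2 0 0; 0 -2.7 0 0.2 0 0; 0 -2.7 0 0.2 0 0; 0 -2.7 0 0.2 0 0; 0 -2.7 0 0.2 0 0; 0 -2.7 0 0.2 0 0; 0 -2.7 0 0.2 0 0; 0 -2.7 0 0.2 0 0; 0 -2.7 0 0.2 0 0; 0 -2.7 0 0.2 0 0; 0 -2.7 0 0.2 0 0")

```text
time_s: 14.93
position: [0.5086, -0.1179, 0.0276]
tcp_rot: [0.001, 0.017, 1.0, 0.006]
ft_force: [3.3, 11.1, 1.6]
opening: 0.0132
```

send_rows(plan="0 -2.7 0 0.2 0 0; 0 -2.7 0 0.2 0 0; 0 -2.7 0 0.2 0 0; 0 -2.7 0 0.2 0 0; 0 -2.7 0 0.2 0 0; 0 -2.7 0 0.2 0 0; 0 -2.7 0 0.2 0 0; 0 -2.7 0 0.2 0 0; 0 -2.7 0 0.2 0 0; 0 -2.7 0 0.2 0 0; 0 -2.7 0 0.2 0 0; 0 -2.7 0 0.2 0 0")

```text
time_s: 15.93
position: [0.5086, -0.1179, 0.0275]
tcp_rot: [0.001, 0.017, 1.0, 0.007]
ft_force: [3.3, 10.0, 0.4]
opening: 0.0133
```

```bash
python3 - <<'E'
from h import *
for i in range(2):
    w=robot.read_camera("wrist");s=robot.sense()
    gap(s,w,185,330,135,195)
togo([.5092,-.1189,.027],178.4)
t=robot.read_camera("top");crop(t,170,385,175,335,3.7,"pics/t13.png")
E
```

```text
idx px [276.9 179. ] n 28 mark px [276.6 175. ] [ 0.4644 -0.1165  0.047 ] [ 0.4622 -0.1166  0.047 ] gap mm 0.16
idx px [276.9 179. ] n 28 mark px [276.6 175. ] [ 0.4644 -0.1165  0.047 ] [ 0.4622 -0.1166  0.047 ] gap mm 0.17
t 16.0333 pos [ 0.5087 -0.1179  0.0276] heading 178.06 shift [-0.6 -1.   0.6] turn [ 0.75  0.06 -0.34] F [ 3.3 11.   0.4] T [ 1.47 -0.56  0.07] op 0.0133 j [-0.45  0.65  1.82  0.02  0.68 -2.  ]
```

View pics/t13.png

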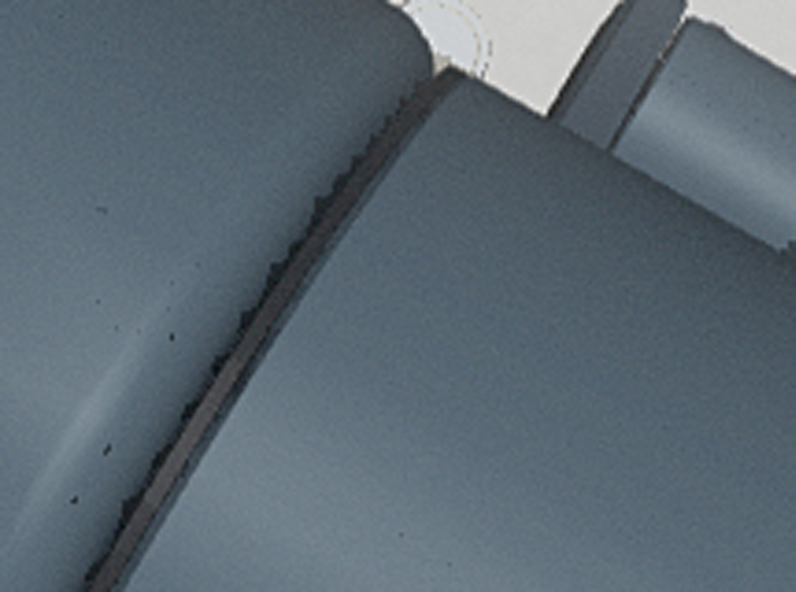

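send_rows(plan="0 -2.7 0 0.2 0 0; 0 -2.7 0 0.2 0 0; 0 -2.7 0 0.2 0 0; 0 -2.7 0 0.2 0 0; 0 -2.7 0 0.2 0 0; 0 -2.7 0 0.2 0 0; 0 -2.7 0 0.2 0 0; 0 -2.7 0 0.2 0 0")

```text
time_s: 16.75
position: [0.5086, -0.1179, 0.0275]
tcp_rot: [0.0, 0.017, 1.0, 0.007]
ft_force: [3.4, 9.6, 1.1]
opening: 0.0131
```

```bash
python3 - <<'E'
from h import *
w=robot.read_camera("wrist");s=robot.sense()
gap(s,w,185,330,135,195)
t=robot.read_camera("scene");crop(t,150,380,170,340,3.4,"pics/s14.png")
cv2.imwrite("pics/w14.png",w["color"][:,:,::-1])
E
```

```text
idx px [276.7 179. ] n 23 mark px [276.7 175. ] [ 0.4644 -0.1166  0.047 ] [ 0.4622 -0.1165  0.047 ] gap mm -0.01
```

View pics/s14.png

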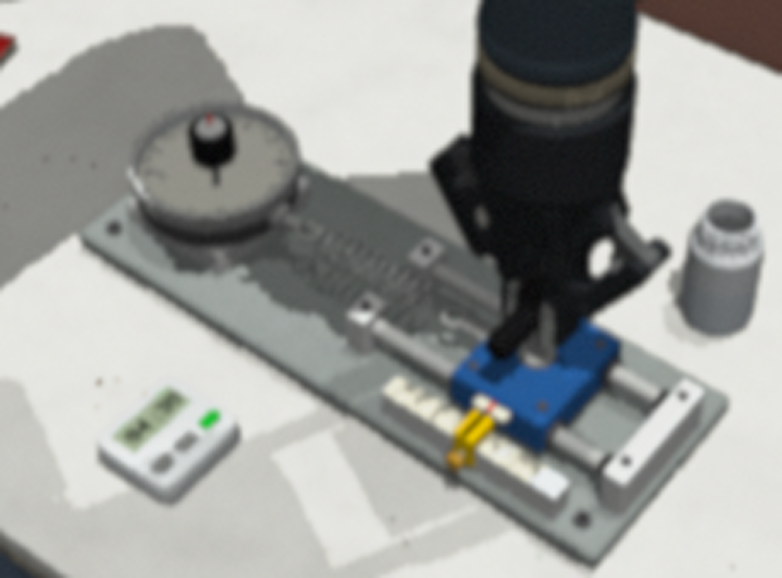

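View pics/w14.png

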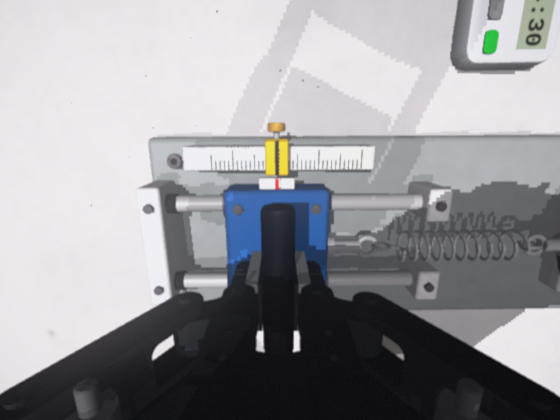

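The index line and the rider line coincide at column 277 in the wrist picture, and the fingers hold the bar. In the scene picture the timer and bottle look unmoved. The red hand is hidden behind the knob there; its stripe on the knob top has turned with the load hand.

```bash
python3 - <<'E'
from bench import robot
print(robot.close_job()); s=robot.sense(); print(s["time_s"],s["position"],s["opening"])
E
```

```text
the job is handed in; nothing more can be done
None
the job is handed in; nothing more can be done
```

I turned the peak hand back to its zero stop, drew the slide out to the rider's line and held it there for about 4 s. I handed the job in at about 16.9 s with the gripper still on the handle.

**Peak hand:** I turned the knob anticlockwise about 85° with the slide at home. The moment rose to about 0.6 N m at the stop, and the wrist picture then showed the red hand lying on the black one.

**Slide:** It was pulled about 40 mm in three steps and never ran past the mark. The index-to-rider gap in the wrist camera stayed between -0.01 and +0.17 mm. The spring pulled on the tool with about 10 N, and the opening was a steady 13 mm on the handle bar.

**Checks that failed or were not possible:**
- **First grasp missed:** the fingers first closed above the knob without touching it. Both cameras put the real fingertips about 42 mm behind the reported TCP, so I made both later grasps that much lower.
- **Early distance estimate:** the top camera gave 37.4 mm from index line to rider. The wrist camera gave 39.8 mm, and I went by the wrist camera.
- **Final hand angle not measured:** the top camera was blocked by the arm, and the knob hid the red hand in the scene view. I could not measure the angle between the two hands at the end.
- **Bystanders:** the timer and bottle looked undisturbed at the end. The tin was hidden behind the gripper in the last view, but no contact force was felt near it.

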